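Load the two sloped feed gutters on the welding bench

ROBOT

A 6-joint arm with a two-finger parallel gripper is mounted at the origin on the work surface. World frame = base frame: x ahead of the robot, y to its left, z up, the work surface at z = 0. Lengths are in m, angles in degrees, forces in N, time in s.
With the tool pointing down it reaches from about 0.25 to 0.725 m from the base axis. Payload 9.7 kg.
Tool frame: the origin (TCP) lies at the very end of the fingers, on their centre line; the grasp point (between the pads) lies 19 mm behind it; y points along the fingers, x is the direction in which the jaws open and shut, and the axes are right-handed (so a half turn about y gives the same grasp; the last joint's range is limited). The gripper opens to 85 mm and grips with 20 to 120 N. Pads are 22 mm wide; open, the fingers measure 114 mm over their backs; the gripper's body (76 mm by 85 mm) begins 54 mm behind the grasp point. The pads swing forward as they close: fully open they stand 13 mm farther back than shut.
Start: joints at [64.802, 4.979, 10.078, 95.1, 0, 90], TCP at [0.234, 0.498, 0.231] pointing down, gripper open.
Joint ranges: [-179.16, 179.16], [-48.56, 103.87], [-65.8, 70.77], [-126.05, 130.52], [-82.76, 87.17], [-180, 180]. Speed limits (degrees/s): [127.2, 127.2, 147.25, 180, 180, 180].

INTERFACE

Orientations are given as [roll, pitch, yaw] about the fixed x, y, z axes, in that order (R = Rz(yaw) Ry(pitch) Rx(roll)).
In Python, from workcell import bot gives the robot as it stands.
- The arm moves only by the shell command python3 -m jog 'ROWS' [FORCE]. ROWS is JSON, a list of rows, each a list of 7 numbers: the closure, from 0 (fully open) to 1 (shut), then the shift along the world's x, y, z in units of 25 mm (1.0 is 25 mm), then the turn, a rotation vector about the world's x, y, z in units of 5 degrees (1.0 is 5 degrees). A call has 1 to 5 rows; each row is the pose to reach, as a shift and turn from the pose commanded when the call began; what a row does not reach only later rows make up. A row lasts 1/10 s, in which the tool goes at most 50 mm and 8.59 degrees, less where a joint would pass 70% of its speed; a pose out of reach is approached as far as the arm can. A call with a gripper value outside its range is refused whole. The fingers move at their own pace and stop on an object; FORCE is the grip in N (left out, the last holds). Time passes only in rows, so rows that repeat a pose let the fingers close. It gives the time, the measured TCP pose, the force and the opening at its end, in the units of the state.
- bot.get_obs(): the state, without advancing time (a new reading comes with each control period).
- bot.camera(name): name is "scene" or "top" or "wrist"; returns (picture, depth): 384x512x3 uint8, red, green, blue; 384x512 float32, m along the optical axis (not along the pixel's ray), 0 where there is no reading.
- bot.camera_model(name): a dict with "fx", "fy", "cx", "cy" (pixels), "rvec" (rotation vector, rad) and "tvec" (3), from world to camera coordinates, as OpenCV has them; the wrist camera has in their place "tool_from_camera" (4x4, takes a point from camera to tool coordinates, whose origin is the TCP and whose axes are the tool frame's). Camera axes: x right, y down, z forward; pixel columns grow to the right and rows downward; lengths in m; the calibration is good to about 2 mm. A picture is of the moment at which its call begins: read the wrist's pose just before it. camera_model takes no time and is no camera call.
- bot.job_done(): hands the job in, once; it reports no verdict.
Trained networks look in the newest picture that a camera, given by its name, has taken for a name from the list of things; names that differ only in an ending like _2 or _b are one class to them, and where a whole thing is asked for, a point or a joint stands for the part that bears it (a point fixed in the world has none). Each returns a list of dicts, best first, with "conf" (0 to 1); they miss things now and then, are a little off and sometimes report something else, mostly with a low value. They report only what shows in the picture. A call takes as long as a camera call. They do not tell look-alikes from the thing itself.
- bot.regions_of(camera, label): "pixels" (384x512 bool, what is visible of it) and "point" ([row, column] in pixels, amid what is visible of it).
The state is a dict: "time": time; "q": joint angles; "qd": joint speeds; "joint_efforts": joint torques, N m; "ee_pos": TCP position; "tcp_rot": TCP orientation; "wrist_force": force on the tool from outside, world axes, zero at the start; "torque": the same for the moment, N m; "opening": finger opening in m.
Only numpy, scipy, OpenCV 4.12 (cv2) and the standard library are available. Lean on these libraries where they do the work, as an engineer would, in place of code of your own. Each camera call takes 0.05 s, during which the arm holds its last target. There are 200 camera calls.

TASK

With the fingertips, push the hollow pipe offcut and the solid round bar offcut each up its own sloped gutter, over the crest, until it rests against the stop at the top and does not roll back; either may go first. Only push or roll them: do not lift them out or carry them, and leave everything else on the bench where it is.

Things in the scene. Friction and masses are not known exactly. Their poses are not given: they have to be found in the camera images.
- pipe_gutter: Gutter with the pipe offcut; may be the nearer or farther one. Fixed, oily sheet steel, 80 mm wide inside. Origin: underside, on the bench, mid-length; z up, x along it from low foot to stop, y across. Floor climbs straight at 8 degrees from the foot lip (x -130) to the crest (x 60), then dips at 8 degrees to the stop face (x 130 mm). Side walls: 12 mm above the floor, 4 mm thick.
- bar_gutter: Gutter with the bar offcut; rises roughly opposite to the other. Fixed, oily sheet steel, 70 mm wide inside. Origin: underside, on the bench, mid-length; z up, x along it from low foot to stop, y across. Floor climbs straight at 8 degrees from the foot lip (x -130) to the crest (x 60), then dips at 8 degrees to the stop face (x 130 mm). Side walls: 12 mm above the floor, 4 mm thick.
- pipe: Steel pipe offcut, hollow, 60 mm diameter, 70 mm long, about 0.3 kg, lying across its gutter. Origin: mid-length on its axis (y); x, z turn as it rolls. In the gutter's frame it starts at x -114, z 52.5 mm, against the lip, and belongs at x 100, z 71.4 mm, against the stop. Let go before the crest it rolls back; with its axis past the crest it rolls on to the stop and stays.
- bar: Solid round steel bar offcut, 44 mm diameter, 60 mm long, about 0.7 kg, lying across its gutter. Origin: mid-length on its axis (y); x, z turn as it rolls. In the gutter's frame it starts at x -116, z 44.2 mm, against the lip, and belongs at x 108, z 62.2 mm, against the stop. Let go before the crest it rolls back; with its axis past the crest it rolls on to the stop and stays.
- pipe_gutter_stop (a point): Foot of the stop face, mid-width, on the floor, 36.9 mm above the bench; the stop is an upright plate 8 mm thick, rising 45 mm above this
- pipe_gutter_crest (a point): Crest of the floor, mid-width, 46.7 mm above the bench
- pipe_gutter_lip (a point): Foot of the lip at the low end, mid-width, on the floor, 20 mm above the bench; the lip is 5 mm thick and rises 8 mm above the floor, so a fingertip reaches the low side of the offcut above it
- bar_gutter_stop (a point): Foot of the stop face, mid-width, on the floor, 36.9 mm above the bench; the stop is an upright plate 8 mm thick, rising 45 mm above this
- bar_gutter_crest (a point): Crest of the floor, mid-width, 46.7 mm above the bench
- bar_gutter_lip (a point): Foot of the lip at the low end, mid-width, on the floor, 20 mm above the bench; the lip is 5 mm thick and rises 8 mm above the floor, so a fingertip reaches the low side of the offcut above it
- nut: Bystander, to be left alone: plain round sleeve nut standing upright, 24 mm diameter, 34 mm tall. Origin: its underside.
- can: Bystander, to be left alone: spray can standing upright, 58 mm diameter, 160 mm tall. Origin: its underside.
- hammer: Bystander, to be left alone: hammer lying flat, 260 mm long.
- wrench: Bystander, to be left alone: wrench lying flat, 180 mm long.
- angle: Bystander, to be left alone: piece of angle steel, 90 x 40 mm, 40 mm tall. Origin: its underside.
- collar: Bystander, to be left alone: steel ring lying flat, 52 mm outside, 22 mm tall. Origin: its underside.
- block: Bystander, to be left alone: small wooden block 60 x 35 x 30 mm. Origin: its underside.
There are look-alikes about, which are no part of the job. What is shaped like the pipe but pink or turquoise is not meant.

How it is judged:
By the outcome, as a careful person would: the job done as asked, in the order asked, and still so for the second after the job is handed in, with the robot touching nothing.
It also fails if it takes over 67 s, if anything falls off the work surface, if the arm or the gripper's body presses on something with over 40 N, if the wrist force passes 120 N, or if a joint passes its speed limit or range.

## Working session

There is one attempt and no reset: what is moved stays moved. The work goes in short steps, Python scripts to look and compute and a shell command to move; the robot and the scene stay as the last step left them, time stands still between calls to the robot, and variables do not carry over. Pictures are saved under pics/ and viewed, about 8 in all and at most 12, crops included, and the job is handed in when it is done.

```bash
mkdir -p pics; ls
cat > h.py <<'E'
import numpy as np, cv2
from workcell import bot
def world(name, depth, rows, cols):
    m=bot.camera_model(name); z=depth[rows,cols]
    c=np.stack([(cols-m['cx'])/m['fx']*z,(rows-m['cy'])/m['fy']*z,z],1)
    R,_=cv2.Rodrigues(np.array(m['rvec'],float)); return ((c-np.array(m['tvec']).ravel())@R)[z>0]
def proj(name,P):
    m=bot.camera_model(name);K=np.array([[m['fx'],0,m['cx']],[0,m['fy'],m['cy']],[0,0,1.]])
    return cv2.projectPoints(np.array(P,float).reshape(-1,1,3),np.array(m['rvec'],float),np.array(m['tvec'],float),K,None)[0][:,0]
E
python3 - <<'E'
from h import *
o=bot.get_obs();print(o['ee_pos'],o['tcp_rot'],o['wrist_force'],o['opening'])
for n in['top','scene']:
    p,d=bot.camera(n);cv2.imwrite(f'pics/{n}0.png',p[:,:,::-1]);np.save(n,d)
    for l in['pipe_gutter','bar_gutter','pipe','bar']:
        for r in bot.regions_of(n,l):
            rr,cc=np.nonzero(r['pixels']);P=world(n,d,rr,cc)
            print(n,l,round(r['conf'],2),r['point'],len(rr),np.median(P,0).round(3),P.min(0).round(3),P.max(0).round(3))
            if n=='top' and r['conf']>.4:
                q=P[:,:2].astype(np.float32);print(cv2.minAreaRect(q))
E
```

```text
pics
[0.23404966 0.49745746 0.23059623] [-8.99983826e+01  7.54430084e-02  6.48013164e+01] [-0.25885172  0.86157303 -0.25977384] 0.0857359162686498
top pipe_gutter 0.75 [130.0, 234.6] 2780 [0.653 0.081 0.039] [ 0.61  -0.084 -0.007] [0.718 0.199 0.085]
((0.6634449362754822, 0.05629703402519226), (0.28318360447883606, 0.1056089699268341), 88.87191772460938)
top bar_gutter 0.71 [194.7, 246.9] 2352 [0.478 0.05  0.039] [ 0.421 -0.077 -0.003] [0.529 0.204 0.087]
((0.47611719369888306, 0.06114978343248367), (0.08416438847780228, 0.279831200838089), 6.671050548553467)
top pipe 0.83 [126.7, 284.7] 583 [ 0.655 -0.055  0.077] [ 0.624 -0.085  0.002] [ 0.713 -0.028  0.086]
((0.6681922674179077, -0.05615970492362976), (0.05668678507208824, 0.089413121342659), 89.63681030273438)
top pipe 0.58 [127.7, 336.7] 542 [ 0.661 -0.204  0.054] [ 0.622 -0.246 -0.003] [ 0.704 -0.169  0.063]
((0.6661952137947083, -0.20736238360404968), (0.07728053629398346, 0.05889900401234627), 20.543447494506836)
top pipe 0.58 [168.2, 323.1] 536 [ 0.536 -0.175  0.055] [ 0.503 -0.216 -0.003] [ 0.577 -0.137  0.063]
((0.541003048
[... 212 characters left out ...]
.18827958405017853), (0.0651245042681694, 0.054628901183605194), 6.925378322601318)
scene pipe_gutter 0.74 [222.8, 308.5] 2685 [0.671 0.078 0.04 ] [ 0.612 -0.086 -0.002] [0.706 0.201 0.086]
scene pipe_gutter 0.48 [158.0, 270.8] 220 [0.359 0.226 0.028] [ 0.297  0.187 -0.001] [0.431 0.285 0.066]
scene bar_gutter 0.97 [200.7, 255.0] 2132 [0.492 0.023 0.039] [ 0.425 -0.076  0.   ] [0.533 0.215 0.086]
scene pipe 0.88 [247.2, 214.5] 667 [ 0.552 -0.186  0.051] [ 0.468 -0.221 -0.004] [ 0.577 -0.123  0.063]
scene pipe 0.6 [281.6, 237.3] 777 [ 0.675 -0.219  0.052] [ 0.593 -0.25  -0.003] [ 0.709 -0.154  0.066]
scene bar 0.78 [176.0, 283.2] 266 [0.469 0.172 0.057] [0.431 0.158 0.031] [0.493 0.203 0.071]
```

View pics/top0.png

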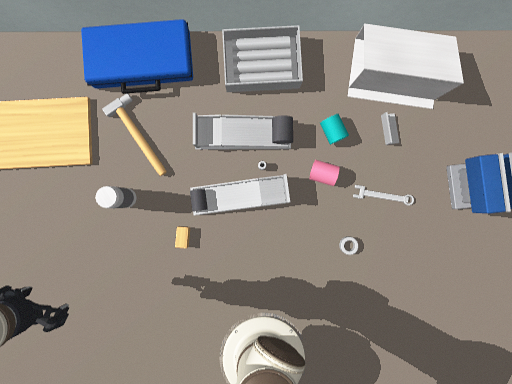

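View pics/scene0.png

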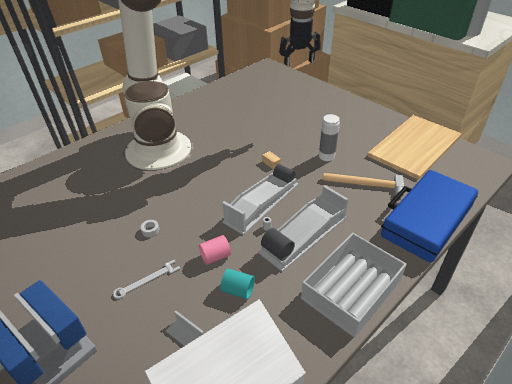

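Run:
```python
from h import *
d=np.load('top.npy');rr,cc=np.nonzero(d>0);P=world('top',d,rr,cc)
# gutter axis: fit walls/floor for z>0.012
for nm,box in(('pipe',(.59,.74,-.1,.215)),('bar',(.41,.545,-.09,.225))):
    m=(P[:,0]>box[0])&(P[:,0]<box[1])&(P[:,1]>box[2])&(P[:,1]<box[3])&(P[:,2]>.012)
    Q=P[m]
    print(nm)
    for y in np.arange(box[2],box[3],.015):
        s=Q[abs(Q[:,1]-y)<.0075]
        if len(s): print(round(y,3),len(s),'x',np.percentile(s[:,0],[2,98]).round(3),'z',s[:,2].max().round(3),np.median(s[:,2]).round(3))
```

```text
pipe
-0.085 68 x [0.619 0.692] z 0.076 0.068
-0.07 167 x [0.615 0.692] z 0.085 0.078
-0.055 166 x [0.615 0.693] z 0.086 0.081
-0.04 177 x [0.615 0.692] z 0.084 0.075
-0.025 186 x [0.615 0.701] z 0.072 0.028
-0.01 155 x [0.615 0.7  ] z 0.045 0.029
0.005 155 x [0.615 0.7  ] z 0.045 0.031
0.02 159 x [0.615 0.702] z 0.047 0.033
0.035 157 x [0.615 0.702] z 0.05 0.035
0.05 156 x [0.615 0.702] z 0.052 0.037
0.065 185 x [0.615 0.701] z 0.053 0.04
0.08 155 x [0.615 0.7  ] z 0.058 0.042
0.095 154 x [0.615 0.7  ] z 0.059 0.044
0.11 158 x [0.615 0.7  ] z 0.06 0.045
0.125 173 x [0.615 0.701] z 0.06 0.046
0.14 170 x [0.615 0.7  ] z 0.057 0.043
0.155 154 x [0.615 0.701] z 0.057 0.042
0.17 162 x [0.615 0.701] z 0.053 0.039
0.185 232 x [0.615 0.701] z 0.085 0.049
0.2 26 x [0.615 0.699] z 0.083 0.08
bar
-0.075 21 x [0.454 0.489] z 0.084 0.081
-0.06 187 x [0.455 0.529] z 0.087 0.051
-0.045 139 x [0.452 0.526] z 0.053 0.039
-0.03 140 x [0.449 0.526] z 0.056 0.041
-0.015 138 x [0.449 0.523] z 0.059 0.043
0.0 164 x [0.446 0.522] z 0.059 0.045
0.015 142 x [0.444 0.52 ] z 0.059 0.045
0.03 139 x [0.443 0.517] z 0.058 0.043
0.045 139 x [0.441 0.515] z 0.056 0.041
0.06 165 x [0.438 0.514] z 0.056 0.04
0.075 138 x [0.435 0.512] z 0.053 0.037
0.09 138 x [0.435 0.509] z 0.051 0.035
0.105 138 x [0.433 0.508] z 0.049 0.033
0.12 140 x [0.43  0.507] z 0.046 0.031
0.135 139 x [0.429 0.504] z 0.043 0.029
0.15 142 x [0.427 0.502] z 0.043 0.027
0.165 175 x [0.424 0.499] z 0.07 0.045
0.18 157 x [0.424 0.499] z 0.071 0.064
0.195 119 x [0.422 0.496] z 0.068 0.06
0.21 15 x [0.452 0.496] z 0.057 0.05
```

The bar's gutter is the nearer one. It rises toward −y, with the bar (dark) at pixel (200,198). The pipe's gutter is the farther one and rises toward +y, with the pipe (dark) at pixel (283,130). The pink and turquoise cylinders are look-alikes. The can stands near (110,197), so I'll fit the axes and check clearance to it.

```bash
cat > fit.py <<'E'
from h import *
d=np.load('top.npy');rr,cc=np.nonzero(d>0);P=world('top',d,rr,cc)
G={}
for nm,x0,x1,ys,sg in(('pipe',.59,.74,np.arange(-.01,.17,.01),1),('bar',.41,.545,np.arange(-.03,.14,.01),-1)):
    c=[]
    for y in ys:
        s=P[(abs(P[:,1]-y)<.005)&(P[:,0]>x0)&(P[:,0]<x1)&(P[:,2]>.012)];c.append(np.percentile(s[:,0],[2,98]).mean())
    b,a=np.polyfit(ys,c,1); u=sg*np.array([b,1])/np.hypot(b,1)
    # stop top: z>.07, far end
    s=P[(P[:,0]>x0)&(P[:,0]<x1)&(P[:,2]>.078)&(P[:,2]<.088)&((P[:,1]>.15) if sg>0 else (P[:,1]<-.03))]
    t=(s[:,:2]-[a,0])@u; smid=np.median(t); o=np.array([a,0])+u*(smid-.134)
    G[nm]=(o,u);print(nm,'origin',o.round(4),'u',u.round(4),'stop',t.min().round(4),t.max().round(4),'yaw',np.degrees(np.arctan2(u[1],u[0])).round(1))
if __name__=='__main__':
    print('bar0',G['bar'][0]-.116*G['bar'][1],'pipe0',G['pipe'][0]-.114*G['pipe'][1])
    s=P[(P[:,2]>.1)&(P[:,1]>.15)&(P[:,2]<.17)&(P[:,0]>.35)&(P[:,0]<.6)];print('can',s.min(0),s.max(0))
    for nm,r in(('bar',.022),('pipe',.030)):
        o,u=G[nm]
        for x in(-.2,-.1,.1-.04): print(nm,x,(o+u*x).round(4))
E
python3 fit.py
```

```text
pipe origin [0.6581 0.0558] u [-0.001  1.   ] stop 0.1867 0.1932 yaw 90.1
bar origin [0.4751 0.0679] u [ 0.1243 -0.9922] stop 0.0615 0.0699 yaw -82.9
bar0 [0.46072258 0.18304249] pipe0 [ 0.65825227 -0.0581913 ]
can [0.44046309 0.37159286 0.10032002] [0.49631373 0.42671434 0.16405078]
bar -0.2 [0.4503 0.2664]
bar -0.1 [0.4627 0.1672]
bar 0.060000000000000005 [0.4826 0.0084]
pipe -0.2 [ 0.6583 -0.1442]
pipe -0.1 [ 0.6582 -0.0442]
pipe 0.060000000000000005 [0.6581 0.1158]
```

```bash
python3 -m jog '[[1,2.2,-2.4,0,0,0,-1.45],[1,4.4,-4.8,0,0,0,-2.9],[1,6.5,-7.2,0,0,0,-4.4],[1,8.7,-9.6,0,0,0,-6],[1,8.7,-9.6,0,0,0,-7.5]]'; python3 -m jog '[[1,0,0,0,0,0,-1.6],[1,0,0,-1,0,0,-3.2],[1,0,0,-2,0,0,-4],[1,0,0,-3,0,0,-4],[1,0,0,-3,0,0,-4]]'
python3 -c "
from h import *
print(bot.get_obs()['ee_pos'],bot.get_obs()['tcp_rot'])"
```

```text
time: 1.0
ee_pos: [0.4031, 0.3108, 0.2315]
tcp_rot: [-90.0, -0.0, 27.0]
wrist_force: [1.3, 0.7, -1.2]
opening: 0.0121
time: 1.5
ee_pos: [0.401, 0.3114, 0.1532]
tcp_rot: [-90.1, 0.2, 7.3]
wrist_force: [-0.1, 0.2, 0.3]
opening: -0.0002
[0.40095124 0.31143371 0.15320049] [-90.14292896   0.24369194   7.29424727]
```

```bash
python3 -m jog '[[1,1,-1.1,0,0,0,0],[1,2,-2.2,-0.5,0,0,0],[1,2,-2.2,-2,0,0,0],[1,2,-2.2,-3.4,0,0,0],[1,2,-2.2,-4.8,0,0,0]]'; python3 -m jog '[[1,0,0,0,0,0,0],[1,0,0,0,0,0,0]]'
python3 - <<'E'
from fit import *
e=np.array(bot.get_obs()['ee_pos']);o,u=G['bar'];r=e[:2]-o;print(e,'along',r@u,'lat',r@np.array([-u[1],u[0]]))
p,d=bot.camera('scene');cv2.imwrite('pics/s1.png',cv2.resize(p[100:300,180:400,::-1],None,fx=3,fy=3))
E
```

```text
time: 2.0
ee_pos: [0.453, 0.2576, 0.0367]
tcp_rot: [-90.0, -0.1, 7.3]
wrist_force: [0.5, -0.5, -0.3]
opening: -0.0001
time: 2.2
ee_pos: [0.4524, 0.2577, 0.0379]
tcp_rot: [-90.0, -0.0, 7.3]
wrist_force: [0.2, 0.3, 0.5]
opening: -0.0
pipe origin [0.6581 0.0558] u [-0.001  1.   ] stop 0.1867 0.1932 yaw 90.1
bar origin [0.4751 0.0679] u [ 0.1243 -0.9922] stop 0.0615 0.0699 yaw -82.9
[0.45242524 0.25773219 0.03789299] along -0.19114184115744035 lat 0.0010491891215837316
```

View pics/s1.png

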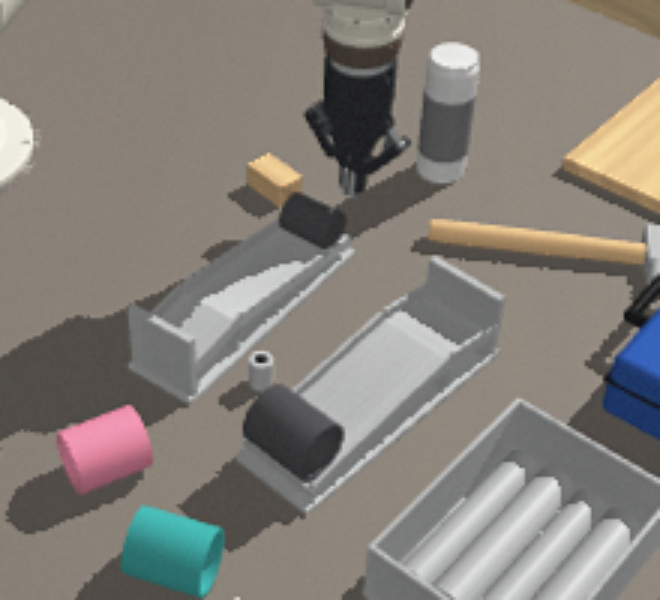

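The picture shows the fingertips closed behind the bar, clear of the can and the block. Next I push the bar up its slope.

```bash
python3 -m jog '[[1,0.05,-0.4,-0.2,0,0,0],[1,0.1,-0.8,-0.2,0,0,0],[1,0.15,-1.2,-0.2,0,0,0],[1,0.2,-1.59,-0.2,0,0,0],[1,0.25,-1.98,-0.14,0,0,0]]'
python3 -m jog '[[1,0.05,-0.4,0.06,0,0,0],[1,0.1,-0.8,0.11,0,0,0],[1,0.15,-1.2,0.17,0,0,0],[1,0.2,-1.59,0.22,0,0,0],[1,0.25,-1.98,0.28,0,0,0]]'
```

```text
time: 2.75
ee_pos: [0.4586, 0.2074, 0.0332]
tcp_rot: [-89.9, -0.0, 7.3]
wrist_force: [-0.0, 1.6, 1.6]
opening: 0.0001
time: 3.25
ee_pos: [0.4646, 0.1576, 0.0399]
tcp_rot: [-90.0, 0.0, 7.3]
wrist_force: [-0.5, 2.8, 1.2]
opening: -0.0002
```

```bash
python3 -m jog '[[1,0.05,-0.4,0.06,0,0,0],[1,0.1,-0.8,0.11,0,0,0],[1,0.15,-1.2,0.17,0,0,0],[1,0.2,-1.59,0.22,0,0,0],[1,0.25,-1.98,0.28,0,0,0]]'
python3 -m jog '[[1,0.05,-0.4,0.06,0,0,0],[1,0.1,-0.8,0.11,0,0,0],[1,0.15,-1.2,0.17,0,0,0],[1,0.2,-1.59,0.22,0,0,0],[1,0.25,-1.98,0.28,0,0,0]]'
python3 - <<'E'
from fit import *
e=np.array(bot.get_obs()['ee_pos']);o,u=G['bar'];r=e[:2]-o;print(e,'along',r@u,'lat',r@np.array([-u[1],u[0]]))
p,d=bot.camera('scene');cv2.imwrite('pics/s2.png',cv2.resize(p[100:300,180:400,::-1],None,fx=3,fy=3))
E
```

```text
time: 3.75
ee_pos: [0.4709, 0.1082, 0.0469]
tcp_rot: [-90.0, 0.0, 7.3]
wrist_force: [-0.4, 3.0, 0.9]
opening: -0.0003
time: 4.25
ee_pos: [0.4772, 0.0586, 0.0539]
tcp_rot: [-90.0, 0.0, 7.3]
wrist_force: [-0.9, 2.7, 0.9]
opening: -0.0002
pipe origin [0.6581 0.0558] u [-0.001  1.   ] stop 0.1867 0.1932 yaw 90.1
bar origin [0.4751 0.0679] u [ 0.1243 -0.9922] stop 0.0615 0.0699 yaw -82.9
[0.47716503 0.05863068 0.05386981] along 0.009490728287459478 lat 0.0008534745406830432
```

View pics/s2.png

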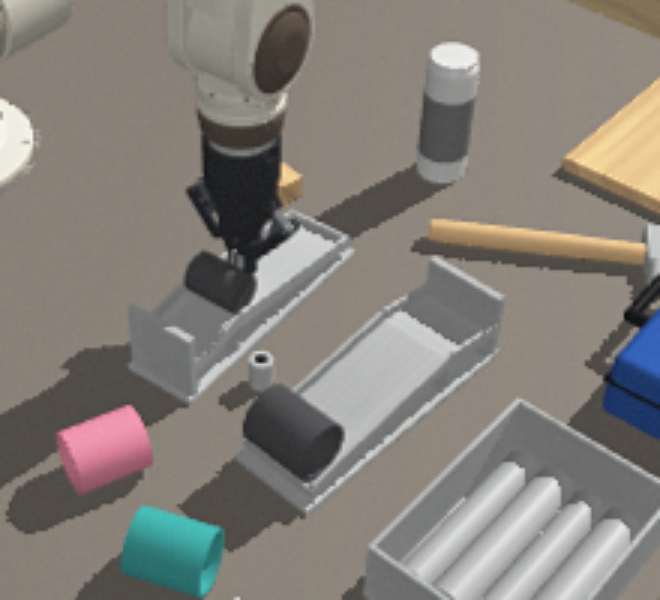

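The bar is square against the fingertips just short of the crest.

```bash
python3 -m jog '[[1,0.05,-0.35,0.02,0,0,0],[1,0.09,-0.7,0.04,0,0,0],[1,0.13,-1.05,0.04,0,0,0],[1,0.18,-1.4,0.04,0,0,0],[1,0.22,-1.75,0.04,0,0,0]]'
python3 -m jog '[[1,0,0,0,0,0,0],[1,0,0,0,0,0,0],[1,-0.1,0.8,0.3,0,0,0],[1,-0.1,0.8,2.2,0,0,0],[1,-0.1,0.8,4,0,0,0]]'
python3 - <<'E'
from fit import *
p,d=bot.camera('scene');cv2.imwrite('pics/s3.png',cv2.resize(p[100:300,180:400,::-1],None,fx=3,fy=3))
o,u=G['bar']
for r in bot.regions_of('scene','bar')[:2]:
    rr,cc=np.nonzero(r['pixels']);Q=world('scene',d,rr,cc);t=(Q[:,:2]-o)@u;print(r['conf'],np.percentile(t,[5,50,95]),Q[:,2].max())
print(bot.get_obs()['ee_pos'])
E
```

```text
time: 4.8
ee_pos: [0.4826, 0.0148, 0.0546]
tcp_rot: [-90.0, 0.0, 7.3]
wrist_force: [-0.0, 0.3, -0.4]
opening: -0.0002
time: 5.3
ee_pos: [0.4792, 0.0364, 0.1553]
tcp_rot: [-90.0, 0.1, 7.4]
wrist_force: [1.3, 1.1, 0.6]
opening: 0.0001
pipe origin [0.6581 0.0558] u [-0.001  1.   ] stop 0.1867 0.1932 yaw 90.1
bar origin [0.4751 0.0679] u [ 0.1243 -0.9922] stop 0.0615 0.0699 yaw -82.9
0.81 [0.09163483 0.11003831 0.12406557] 0.08988368543085336
[0.48233026 0.03638318 0.16094028]
```

View pics/s3.png

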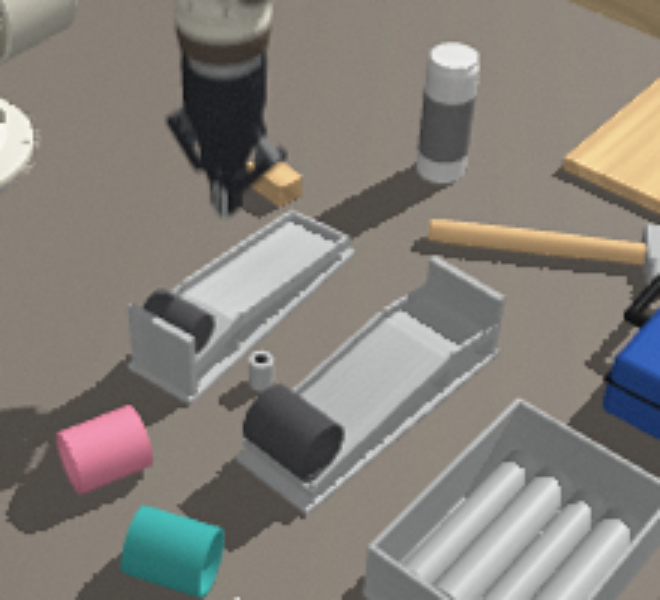

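The bar now rests at the stop, in the picture and at about 0.11 m along in the depth data. Next I move around to the low side of the pipe.

```bash
python3 -m jog '[[1,0.9,-0.8,0.3,0,0,-0.5],[1,1.8,-1.6,0.3,0,0,-1],[1,2.7,-2.4,0.3,0,0,-1.46],[1,3.6,-3.2,0.3,0,0,-1.46],[1,4.5,-4,0.3,0,0,-1.46]]'; python3 -m jog '[[1,0.9,-0.8,0,0,0,0],[1,1.8,-1.6,0,0,0,0],[1,2.6,-2.2,0,0,0,0],[1,2.6,-2.2,0,0,0,0],[1,2.6,-2.2,0,0,0,0]]'
python3 - <<'E'
from fit import *
s=bot.get_obs();e=np.array(s['ee_pos']);o,u=G['pipe'];r=e[:2]-o;print(e,s['tcp_rot'],'along',r@u,'lat',r@np.array([-u[1],u[0]]))
E
```

```text
time: 5.9
ee_pos: [0.5934, -0.0648, 0.1619]
tcp_rot: [-90.0, 0.0, 0.0]
wrist_force: [0.8, -0.6, 1.1]
opening: 0.0001
time: 6.4
ee_pos: [0.6575, -0.1191, 0.1614]
tcp_rot: [-90.0, 0.1, -0.0]
wrist_force: [0.1, 0.9, 0.4]
opening: 0.0002
pipe origin [0.6581 0.0558] u [-0.001  1.   ] stop 0.1867 0.1932 yaw 90.1
bar origin [0.4751 0.0679] u [ 0.1243 -0.9922] stop 0.0615 0.0699 yaw -82.9
[ 0.65746873 -0.11905807  0.16136992] [-8.99765602e+01  8.39918757e-02 -8.48314179e-03] along -0.17486593841346762 lat 0.0008455518854634044
```

```bash
python3 -m jog '[[1,0,0,-1.5,0,0,0],[1,0,0,-3,0,0,0],[1,0,0,-4.2,0,0,0],[1,0,0,-4.92,0,0,0],[1,0,0,-4.92,0,0,0]]'; python3 -m jog '[[1,0,0.4,0,0,0,0],[1,0,0.8,0,0,0,0],[1,0,1.2,0.06,0,0,0],[1,0,1.6,0.11,0,0,0],[1,0,2,0.17,0,0,0]]'
```

```text
time: 6.9
ee_pos: [0.6552, -0.118, 0.0365]
tcp_rot: [-89.9, 0.3, 0.1]
wrist_force: [-0.2, -0.1, -0.1]
opening: 0.0
time: 7.4
ee_pos: [0.6579, -0.0682, 0.0444]
tcp_rot: [-90.0, -0.1, 0.0]
wrist_force: [0.5, -2.3, 0.6]
opening: 0.0002
```

```bash
python3 -m jog '[[1,0,0.4,0.06,0,0,0],[1,0,0.8,0.11,0,0,0],[1,0,1.2,0.17,0,0,0],[1,0,1.6,0.22,0,0,0],[1,0,2,0.28,0,0,0]]'; python3 -m jog '[[1,0,0.4,0.06,0,0,0],[1,0,0.8,0.11,0,0,0],[1,0,1.2,0.17,0,0,0],[1,0,1.6,0.22,0,0,0],[1,0,2,0.28,0,0,0]]'
python3 - <<'E'
from fit import *
e=np.array(bot.get_obs()['ee_pos']);o,u=G['pipe'];r=e[:2]-o;print(e,'along',r@u,'lat',r@np.array([-u[1],u[0]]))
p,d=bot.camera('scene');cv2.imwrite('pics/s4.png',cv2.resize(p[100:300,180:400,::-1],None,fx=3,fy=3))
E
```

```text
time: 7.9
ee_pos: [0.6575, -0.0184, 0.0506]
tcp_rot: [-90.0, 0.0, -0.0]
wrist_force: [-0.5, -1.7, 0.8]
opening: -0.0003
time: 8.4
ee_pos: [0.6576, 0.0315, 0.0576]
tcp_rot: [-90.0, 0.0, -0.0]
wrist_force: [-0.1, -1.6, 1.0]
opening: -0.0001
pipe origin [0.6581 0.0558] u [-0.001  1.   ] stop 0.1867 0.1932 yaw 90.1
bar origin [0.4751 0.0679] u [ 0.1243 -0.9922] stop 0.0615 0.0699 yaw -82.9
[0.65756585 0.03153058 0.05761943] along -0.024277473504955377 lat 0.0005950014152832379
```

View pics/s4.png

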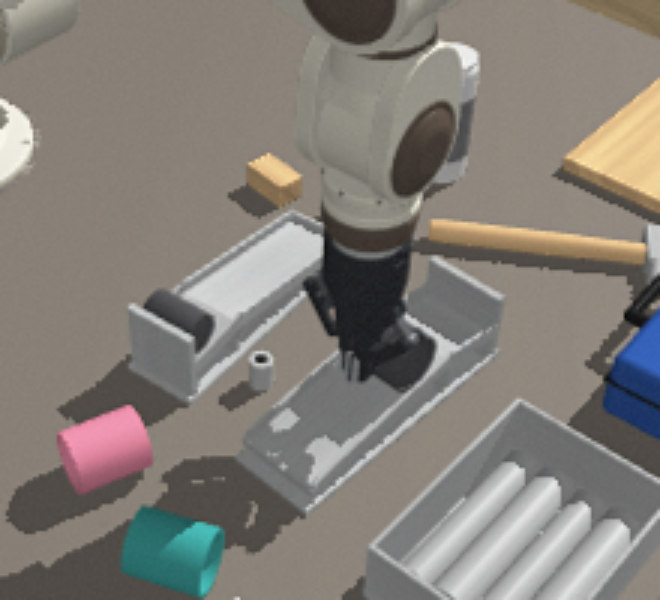

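The pipe is in contact with the fingertips and still below the crest. I'll push it on over the crest.

```bash
python3 -m jog '[[1,0,0.4,0.06,0,0,0],[1,0,0.8,0.11,0,0,0],[1,0,1.2,0.15,0,0,0],[1,0,1.6,0.18,0,0,0],[1,0,2,0.18,0,0,0]]'; python3 -m jog '[[1,0,0.35,0,0,0,0],[1,0,0.7,0,0,0,0],[1,0,0.7,0,0,0,0],[1,0,0.7,0,0,0,0],[1,0,0.7,0,0,0,0]]'; python3 -m jog '[[1,0,-0.4,0.1,0,0,0],[1,0,-0.8,1,0,0,0],[1,0,-0.8,3,0,0,0],[1,0,-1.8,4.5,0,0,0],[1,-1.5,-3,4.5,0,0,0]]'; python3 -m jog '[[1,-1.5,-1.5,0,0,0,0],[1,-3,-3,0,0,0,0],[1,-4,-4,0,0,0,0],[1,-4,-4,0,0,0,0]]'
python3 - <<'E'
from fit import *
for n in('scene','top'):
    p,d=bot.camera(n)
    cv2.imwrite(f'pics/{n}5.png',cv2.resize(p[100:300,180:400,::-1],None,fx=3,fy=3) if n=='scene' else p[:,:,::-1])
    for l in('bar','pipe'):
        o,u=G[l]
        for r in bot.regions_of(n,l):
            rr,cc=np.nonzero(r['pixels']);Q=world(n,d,rr,cc);t=(Q[:,:2]-o)@u;print(n,l,round(r['conf'],2),r['point'],np.percentile(t,[5,50,95]).round(3),Q[:,2].max().round(3))
E
```

```text
time: 8.95
ee_pos: [0.6576, 0.0818, 0.0622]
tcp_rot: [-90.0, -0.0, 0.0]
wrist_force: [0.4, 0.2, 0.7]
opening: 0.0002
time: 9.45
ee_pos: [0.6576, 0.098, 0.062]
tcp_rot: [-90.0, 0.0, -0.0]
wrist_force: [-0.3, -0.1, -1.0]
opening: 0.0
time: 9.95
ee_pos: [0.6259, 0.0223, 0.1812]
tcp_rot: [-90.0, -0.7, 0.0]
wrist_force: [0.0, -0.5, -0.1]
opening: -0.0002
time: 10.35
ee_pos: [0.5172, -0.0803, 0.1757]
tcp_rot: [-90.1, -0.0, -0.2]
wrist_force: [0.6, -0.1, 0.3]
opening: 0.0001
pipe origin [0.6581 0.0558] u [-0.001  1.   ] stop 0.1867 0.1932 yaw 90.1
bar origin [0.4751 0.0679] u [ 0.1243 -0.9922] stop 0.0615 0.0699 yaw -82.9
scene bar 0.53 [211.1, 239.7] [0.091 0.11  0.125] 0.089
scene pipe 0.88 [200.8, 327.2] [0.072 0.089 0.127] 0.106
scene pipe 0.68 [249.6, 212.8] [-0.269 -0.243 -0.207] 0.065
scene pipe 0.64 [283.8, 239.7] [-0.299 -0.275 -0.232] 0.064
top bar 0.82 [187.8, 274.9] [0.088 0.107 0.127] 0.57
top bar 0.24 [196.0, 231.8] [-0.127 -0.019  0.085] 0.076
top pipe 0.81 [125.9, 206.8] [0.073 0.099 0.128] 0.105
```

View pics/scene5.png

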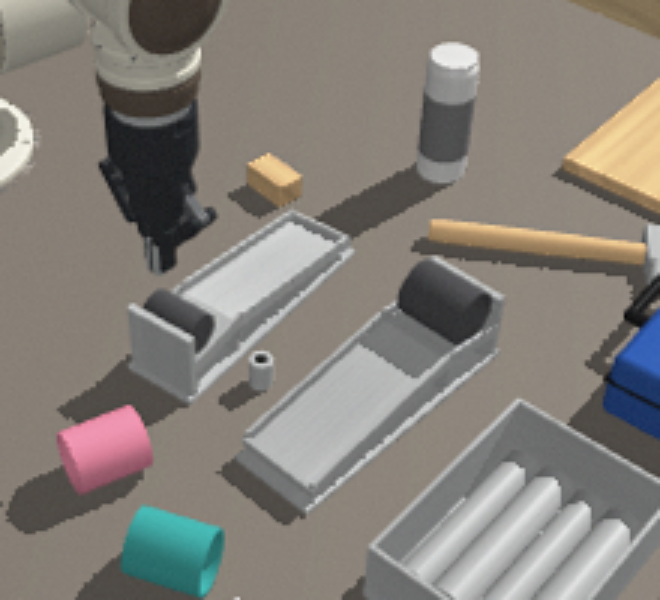

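View pics/top5.png

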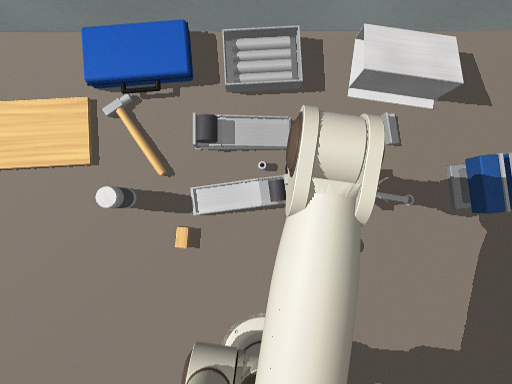

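Both pictures show the bar and the pipe against their stops. The bar is at about 0.108 m along its gutter, pixel (275,188) in the top view, and the pipe at about 0.100 m, pixel (207,126). The bystanders that show haven't moved and the gripper is clear, so I'm handing in.

```bash
python3 -m jog '[[1,0,0,0,0,0,0],[1,0,0,0,0,0,0],[1,0,0,0,0,0,0]]'; python3 -c "
from h import *
print(bot.job_done())"
```

```text
time: 10.95
ee_pos: [0.5203, -0.0764, 0.1743]
tcp_rot: [-90.0, 0.0, 0.0]
wrist_force: [-0.8, -0.4, 0.1]
opening: 0.0003
the job is handed in; nothing more can be done
None
```

I rolled both offcuts up their gutters with the closed fingertips, the bar first and then the pipe, and each went over its crest and came to rest at its stop. I handed the job in at about 11 s on the robot's clock, with the arm touching nothing.

- **Positions:** the last camera checks put the bar about 107–110 mm along its gutter (goal 108 mm). The pipe was at about 99 mm in the top view (goal 100 mm). The scene view gave a median of 89 mm for the pipe, but that is the middle of the visible near side rather than the axis.
- **Forces:** readings at the end of each move stayed at about 3 N or less.
- **Bystanders:** every one that could be seen in the last pictures was where it started. The wrench and angle were partly hidden by the arm in the last top view, and the collar was fully hidden. The arm did not go near any of the three.
- **Odd reading:** one top-view region for the bar included a stray height of 0.57 m, most likely the arm at the edge of the region. A second, low-confidence "bar" in that view (0.24) covered most of the bar's gutter and was a false report.

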